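# Load lens cassettes tabs outward and feed the tray into the UV cabinet

### The job

Put the two white lens cassettes into the two bays of the metal tray, lying flat on its floor with their tabs pointing towards the tray's black handle. Then push the loaded tray through the grey spring flap into the UV cabinet until it stops, so that the flap falls shut behind it, and let go. Leave everything else on the counter where it is.

Things in the scene. Friction and masses are not known exactly. Their poses are not given: they have to be found in the camera images.
- cassette_1_middle (a point): First lens cassette: loose white plastic block 56 mm long, 40 wide, 28 high, upright on the counter (60 g), a round lens window on top and one tab 22 mm long, 16 wide, 9 high at the foot of one short end. The point is the block's centre (tab not counted), 14 mm above its underside. x: along the length towards the tab, z: up. It starts up to 110 degrees or so from its final direction.
- cassette_1_tab (a point): Point in the tab of the first cassette, 50 mm from the block's centre along its x and 4.5 mm above its underside; axes as the block.
- cassette_2_middle (a point): Second lens cassette, the same as the first; the two are interchangeable and either bay will do for either. Same point and axes.
- cassette_2_tab (a point): Point in the tab of the second cassette, as for the first.
- tray_middle (a point): Loose aluminium tray (350 g) on the counter before the cabinet: plate 100 mm long (x), 130 wide (y), 6 thick, sliding lengthways between fixed rails 8 mm high with 2.5 mm play each side. Point: the plate's centre, 3 mm above its underside. x: the way it is pushed, inward; y: left when looking that way; z: up. A tongue 30 mm wide, 6 thick trails 85 mm behind it (-x) and bears the handle.
- handle (a point): Centre of the tray's handle, an upright black post 20 x 20 mm reaching from 6 to 50 mm above the counter, 122 mm behind the tray's middle (-x). The point is 28 mm above the counter; axes as the tray. It stays outside when the tray is home.
- bay_1 (a point): Left bay: the point is the centre of its floor, 6 mm above the counter, where the centre of a cassette's underside belongs; axes as the tray. 63 mm long (x), 47 wide (y) inside; dark walls 7 mm high at both ends and the corners, sides open in the middle. The end wall on the handle side has a notch 26 mm wide for the tab, the other has none, so a reversed cassette does not lie flat.
- bay_2 (a point): Right bay of the tray, the same as the left one; the bays' centres are 74 mm apart.
- doorway (a point): Middle of the doorway of the fixed white cabinet, on the counter. Cabinet: 163 mm wide, 96 high, clear roof, reaching 132 mm inward, then a lower box 50 mm more. x: inward, y: left when looking inward, z: up. The rails reach 175 mm out from here. The tray stops at the back wall with its middle 70 mm inward of this point; the flap can close once it is within about 12 mm of that.
- flap (a joint): Angle of the grey flap, 130 mm wide, hung in the doorway from a hinge 82 mm up, its lower edge 16 mm above the counter, so that it closes over the tray's tongue. 0 = shut (hanging), positive = pushed inward, up to 1.45 rad. A weak spring shuts it; the tray and cassettes push it open with about 1 to 2 N.
- jar: Bystander: small amber jar with white cap, 48 mm across, 50 mm high, standing among the cassettes; origin at the centre of its underside.
- spray: Bystander: clear cleaner bottle, 44 mm across, 120 mm high; origin at its underside.
- spectacle_case: Bystander: black spectacle case 60 x 155 x 40 mm (x, y, z); origin at its underside.
- spectacles: Bystander: folded black spectacles about 45 x 140 x 9 mm (x, y, z); origin at the underside.
- screwdriver: Bystander: screwdriver 150 mm long, lying along its x; origin at its underside.
- lens_blank: Bystander: clear round lens blank, 68 mm across, 13 mm thick; origin at its underside.
There are look-alikes about, which are no part of the job. Leave any red look-alike of the part that bears cassette_2_middle alone. What is shaped like the part that bears cassette_1_middle but red is not meant.

How it is judged (in metres and radians):
On the way:
1. both cassettes lie in the bays, tabs towards the handle, while the tray is still outside the cabinet (((x of cassette_1_middle in the frame of bay_1 between -0.008 and 0.008 m and y of cassette_1_middle in the frame of bay_1 between -0.008 and 0.008 m and z of cassette_1_middle in the frame of bay_1 between 0.009 and 0.0175 m and x of cassette_1_tab in the frame of bay_1 below -0.038 m and angle between cassette_1_middle's own z axis and vertical below 0.1 rad) or (x of cassette_1_middle in the frame of bay_2 between -0.008 and 0.008 m and y of cassette_1_middle in the frame of bay_2 between -0.008 and 0.008 m and z of cassette_1_middle in the frame of bay_2 between 0.009 and 0.0175 m and x of cassette_1_tab in the frame of bay_2 below -0.038 m and angle between cassette_1_middle's own z axis and vertical below 0.1 rad)) and ((x of cassette_2_middle in the frame of bay_1 between -0.008 and 0.008 m and y of cassette_2_middle in the frame of bay_1 between -0.008 and 0.008 m and z of cassette_2_middle in the frame of bay_1 between 0.009 and 0.0175 m and x of cassette_2_tab in the frame of bay_1 below -0.038 m and angle between cassette_2_middle's own z axis and vertical below 0.1 rad) or (x of cassette_2_middle in the frame of bay_2 between -0.008 and 0.008 m and y of cassette_2_middle in the frame of bay_2 between -0.008 and 0.008 m and z of cassette_2_middle in the frame of bay_2 between 0.009 and 0.0175 m and x of cassette_2_tab in the frame of bay_2 below -0.038 m and angle between cassette_2_middle's own z axis and vertical below 0.1 rad)) and x of tray_middle in the frame of doorway below -0.04 m), for 0.2 s.
At the end, for the whole second after the job is handed in: Each cassette lies flat in a bay (centre within 8 mm of the bay centre each way, underside within 3.5 mm of the floor, tilt under 0.1 rad), tab towards the handle; the tray is within 9 mm of its stop in the cabinet; the flap is shut (under 0.1 rad); all at rest (((x of cassette_1_middle in the frame of bay_1 between -0.008 and 0.008 m and y of cassette_1_middle in the frame of bay_1 between -0.008 and 0.008 m and z of cassette_1_middle in the frame of bay_1 between 0.009 and 0.0175 m and x of cassette_1_tab in the frame of bay_1 below -0.038 m and angle between cassette_1_middle's own z axis and vertical below 0.1 rad) or (x of cassette_1_middle in the frame of bay_2 between -0.008 and 0.008 m and y of cassette_1_middle in the frame of bay_2 between -0.008 and 0.008 m and z of cassette_1_middle in the frame of bay_2 between 0.009 and 0.0175 m and x of cassette_1_tab in the frame of bay_2 below -0.038 m and angle between cassette_1_middle's own z axis and vertical below 0.1 rad)) and ((x of cassette_2_middle in the frame of bay_1 between -0.008 and 0.008 m and y of cassette_2_middle in the frame of bay_1 between -0.008 and 0.008 m and z of cassette_2_middle in the frame of bay_1 between 0.009 and 0.0175 m and x of cassette_2_tab in the frame of bay_1 below -0.038 m and angle between cassette_2_middle's own z axis and vertical below 0.1 rad) or (x of cassette_2_middle in the frame of bay_2 between -0.008 and 0.008 m and y of cassette_2_middle in the frame of bay_2 between -0.008 and 0.008 m and z of cassette_2_middle in the frame of bay_2 between 0.009 and 0.0175 m and x of cassette_2_tab in the frame of bay_2 below -0.038 m and angle between cassette_2_middle's own z axis and vertical below 0.1 rad)) and x of tray_middle in the frame of doorway above 0.061 m and value of joint flap below 0.1 rad and linear speed of each of cassette_1, cassette_2, tray below 0.02 m/s); the robot touches nothing.
It fails at once if a bystander is moved more than 30 mm from its place (distance of any of jar, spray, spectacle_case, spectacles, screwdriver, lens_blank from where it was at the start of the episode above 0.03 m).
It also fails if it takes over 70 s, if anything falls off the work surface, if the arm or the gripper's body presses on something with over 40 N, if the wrist force passes 120 N, or if a joint passes its speed limit or range.

### The arm

A 6-joint arm with a two-finger parallel gripper is mounted at the origin on the work surface. World frame = base frame: x ahead of the robot, y to its left, z up, the work surface at z = 0. Lengths are in mm, angles in rad, forces in N, time in s.
With the tool pointing down it reaches from about 400 to 925 mm from the base axis. Payload 12.5 kg.
Tool frame: the origin (TCP) lies on the centre line of the jaws, within the pads' length; the fingertips stand 8 mm ahead of it and the grasp point (between the pads) lies 11 mm behind it; z points along the fingers, x is the direction in which the jaws open and shut, and the axes are right-handed (so a half turn about z gives the same grasp; the last joint's range is limited). The gripper opens to 95 mm and grips with 3 to 60 N. Pads are 20 mm wide; open, the fingers measure 119 mm over their backs; the gripper's body (75 mm by 180 mm) begins 59 mm behind the grasp point.
Start: joints at [-1.42, 0.491, 1.559, -0, 1.092, -0.106], TCP at [158.764, -604.516, 222.661] pointing down, gripper open.
Joint ranges: [-3.1, 3.1], [-0.84, 2.19], [0.05, 2.79], [-1.13, 4.28], [0.06, 2.93], [-2.69, 2.69]. Speed limits (rad/s): [2.22, 2.22, 2.79, 3.14, 3.14, 3.14].

### API

Orientations are given as [roll, pitch, yaw] about the fixed x, y, z axes, in that order (R = Rz(yaw) Ry(pitch) Rx(roll)).
In Python, from cell import env gives the robot as it stands. The module is installed in compiled form; this text tells all that it offers.
- The arm moves only by the tool send_rows, never from a script. Its argument "moves" is a list that holds one entry, the list of rows, each a list of 6 numbers: the shift along the tool's x, y, z as a fraction of full scale, then the turn, a rotation vector about the tool's x, y, z as a fraction of full scale. A call has 1 to 12 rows; each row is the pose to reach, as a shift and turn from the pose commanded when the call began, along the tool's axes at that moment; what a row does not reach only later rows make up. Full scale, the value 1, is 0.3 m for a shift and 90 degrees for a turn. A row lasts 1/12 s, in which the tool goes at most 41.7 mm and 7.16 degrees, less where a joint would pass 70% of its speed; a pose out of reach is approached as far as the arm can. A call with a number of a shift or a turn outside -1 to 1 is refused whole. A call with a gripper value outside its range is refused whole. "grip" is the gripper's target within -1 to 1 (shut at 1, half-way at 0, fully open at -1), set as the call begins (left out, the last holds). The fingers move at their own pace and stop on an object; the grip force is fixed at half the most. Time passes only in rows, so rows that repeat a pose let the fingers close. It gives the time, the measured TCP pose, the force and the opening at its end, in the units of the state.
- env.state(): the state, without advancing time (a new reading comes with each control period).
- env.read_camera(name): name is "side" or "top" or "wrist"; returns a dict with "image" (384x512x3 uint8, red, green, blue), "mtx" (3x3 intrinsics, pixels), "T" (4x4, takes a point from camera to world coordinates); the wrist camera has in their place "mount" (4x4, takes a point from camera to tool coordinates, whose origin is the TCP and whose axes are the tool frame's). Camera axes: x right, y up, looking along -z (the intrinsics and any distortion apply to the point x, -y, -z); pixel columns grow to the right and rows downward; lengths in mm; the calibration is good to about 2 mm. A picture is of the moment at which its call begins: read the wrist's pose just before it. There is no depth.
- env.job_done(): hands the job in, once; it reports no verdict.
Trained networks look in the newest picture that a camera, given by its name, has taken for a name from the list of things; names that differ only in an ending like _2 or _b are one class to them, and where a whole thing is asked for, a point or a joint stands for the part that bears it (a point fixed in the world has none). Each returns a list of dicts, best first, with "confidence" (0 to 1); they miss things now and then, are a little off and sometimes report something else, mostly with a low value. They report only what shows in the picture. A call takes as long as a camera call. They do not tell look-alikes from the thing itself.
- env.look_for(camera, thing): "xy" ([column, row] in pixels, amid what is visible of it).
- env.outline_of(camera, thing): "region" (384x512 bool, what is visible of it) and "xy" ([column, row] in pixels, amid what is visible of it).
The state is a dict: "t": time; "joints": joint angles; "qvel": joint speeds; "tau": joint torques, N m; "eef_pos": TCP position; "tcp_rot": TCP orientation; "ft_force": force on the tool from outside, world axes, zero at the start; "moment": the same for the moment, N m; "opening": opening from 0.0 (shut) to 1.0 (fully open).
Only numpy, scipy, OpenCV 4.12 (cv2) and the standard library are available. Lean on these libraries where they do the work, as an engineer would, in place of code of your own. Each camera call takes 0.05 s, during which the arm holds its last target. There are 200 camera calls.

## Working session

There is one attempt and no reset: what is moved stays moved. The work goes in short steps, Python scripts to look and compute and a tool call to move; the robot and the scene stay as the last step left them, time stands still between calls to the robot, and variables do not carry over. Pictures are saved under pics/ and viewed, about 8 in all and at most 12, crops included, and the job is handed in when it is done.

Besides the shell and the picture viewer there is one more tool, called after ">>>" as name(argument=value, ...), one argument or row to a line, values as JSON. send_rows: Moves the arm, as the interface text tells. Its arguments: {"type":"object","properties":{"moves":{"type":"array","items":{"type":"array","items":{"type":"array","items":{"type":"number"}}}},"grip":{"type":"number"}},"required":["moves"]}

```bash
mkdir -p pics
cat > h.py <<'E'
import numpy as np,cv2
from cell import env
from scipy.spatial.transform import Rotation as R
def toolT():
    s=env.state();T=np.eye(4);T[:3,:3]=R.from_euler('xyz',s['tcp_rot']).as_matrix();T[:3,3]=s['eef_pos'];return T
def cam(n):
    if n=='wrist':
        W=toolT();c=env.read_camera(n);c['T']=W@c['mount']
    else:c=env.read_camera(n)
    return c
def save(c,f,crop=None,k=1):
    im=c['image'][...,::-1]
    if crop:x0,y0,x1,y1=crop;im=im[y0:y1,x0:x1]
    cv2.imwrite('pics/'+f,cv2.resize(im,None,fx=k,fy=k,interpolation=cv2.INTER_CUBIC))
def ray(c,px,z):
    """pixel(s) -> world at height z"""
    px=np.atleast_2d(np.float64(px));u=cv2.undistortPoints(px[:,None],c['mtx'],np.float64(c.get('dist',np.zeros(5)))).reshape(-1,2)
    d=np.c_[u[:,0],-u[:,1],-np.ones(len(u))]@c['T'][:3,:3].T;o=c['T'][:3,3]
    return o+d*((z-o[2])/d[:,2])[:,None]
def proj(c,P):
    q=(np.atleast_2d(P)-c['T'][:3,3])@c['T'][:3,:3];u=q*[1,-1,-1]
    return cv2.projectPoints(u,np.zeros(3),np.zeros(3),c['mtx'],np.float64(c.get('dist',np.zeros(5))))[0].reshape(-1,2)
E
python3 - <<'E'
from h import *
print(env.state())
for n in ('top','side'):
    c=cam(n);save(c,n+'0.png',k=1.5);print(n,c.keys(),c['mtx'].round(1).tolist(),c['T'].round(2).tolist())
    for t in ('cassette_1_middle','cassette_1_tab','tray_middle','handle','bay_1','jar','flap','doorway','spray','screwdriver','lens_blank'):
        try:print(t,[(np.round(r['xy']).tolist(),round(r['confidence'],2),ray(c,r['xy'],20)[0,:2].round().tolist()) for r in env.look_for(n,t)])
        except Exception as e:print(t,e)
E
```

```text
{'t': 0.0, 'joints': array([-1.41958257e+00,  4.91570989e-01,  1.55946570e+00, -7.32324596e-06,
        1.09168594e+00, -1.05593961e-01]), 'qvel': array([-0.0007493 , -0.00020919, -0.00142864, -0.00178339,  0.00100488,
       -0.00134382]), 'tau': array([-3.04962614e-04, -6.12647223e+01, -2.58182359e+01,  6.92291977e-02,
        4.82038292e-02, -1.17481432e-04]), 'eef_pos': array([ 158.73412157, -604.25937134,  222.04904358]), 'tcp_rot': array([-3.14148001e+00,  1.12437282e-03, -1.31398516e+00]), 'ft_force': array([ 0.31837919, -1.14732756,  0.75032955]), 'moment': array([-0.01595161, -0.04358143,  0.0344341 ]), 'opening': 0.9998665970417963}
top dict_keys(['image', 'mtx', 'T']) [[442.1, 0.0, 255.5], [0.0, 442.1, 188.9], [0.0, 0.0, 1.0]] [[-0.03, 0.99, -0.13, 350.7], [-1.0, -0.03, 0.01, 13.56], [0.01, 0.13, 0.99, 1504.97], [0.0, 0.0, 0.0, 1.0]]
cassette_1_middle [([185.0, 241.0], 0.82, [374.0, 235.0]), ([188.0, 209.0], 0.68, [484.0, 225.0])]
cassette_1_tab [([190.0, 213.0], 0.63, [470.0, 218.0]), ([190.0, 243.0], 0.47, [367.0, 219.0]), ([193.0, 134.0], 0.28, [739.0, 204.0])]
tray_mid
[... 859 characters left out ...]
, 200.0], 0.75, [509.0, -25.0])]
handle [([271.0, 202.0], 0.75, [502.0, -19.0]), ([218.0, 253.0], 0.41, [479.0, 227.0])]
bay_1 [([272.0, 204.0], 0.91, [496.0, -16.0]), ([313.0, 168.0], 0.2, [511.0, -242.0])]
jar [([173.0, 291.0], 0.89, [473.0, 380.0]), ([295.0, 174.0], 0.37, [533.0, -175.0])]
flap [([296.0, 177.0], 0.58, [521.0, -164.0])]
doorway [([312.0, 170.0], 0.86, [507.0, -233.0]), ([233.0, 162.0], 0.68, [731.0, -80.0]), ([168.0, 239.0], 0.56, [618.0, 286.0])]
spray [([272.0, 137.0], 0.61, [739.0, -289.0])]
screwdriver [([161.0, 207.0], 0.74, [737.0, 222.0])]
lens_blank [([198.0, 188.0], 0.6, [719.0, 90.0]), ([174.0, 290.0], 0.4, [473.0, 376.0]), ([166.0, 241.0], 0.19, [616.0, 294.0])]
```

Run:
```python
import cv2
a=cv2.imread('pics/top0.png');cv2.imwrite('pics/topc.png',cv2.resize(a[140:420,120:570],None,fx=1.77,fy=1.77,interpolation=2))
```

```text
(no output)
```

View pics/topc.png

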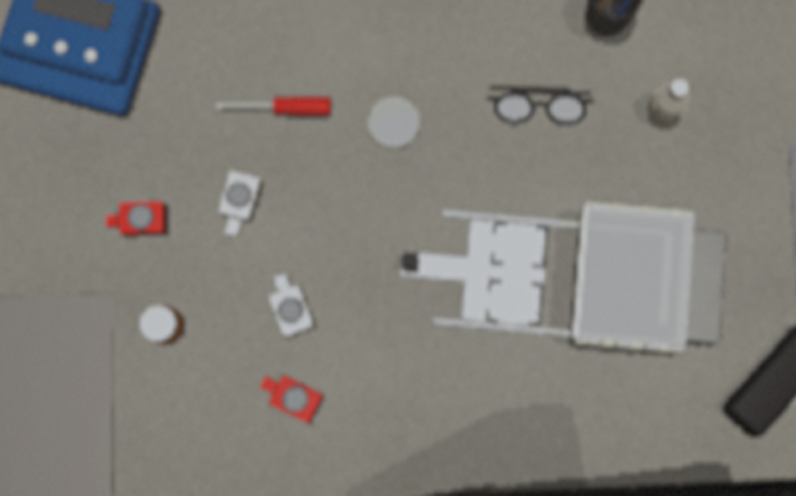

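View pics/side0.png

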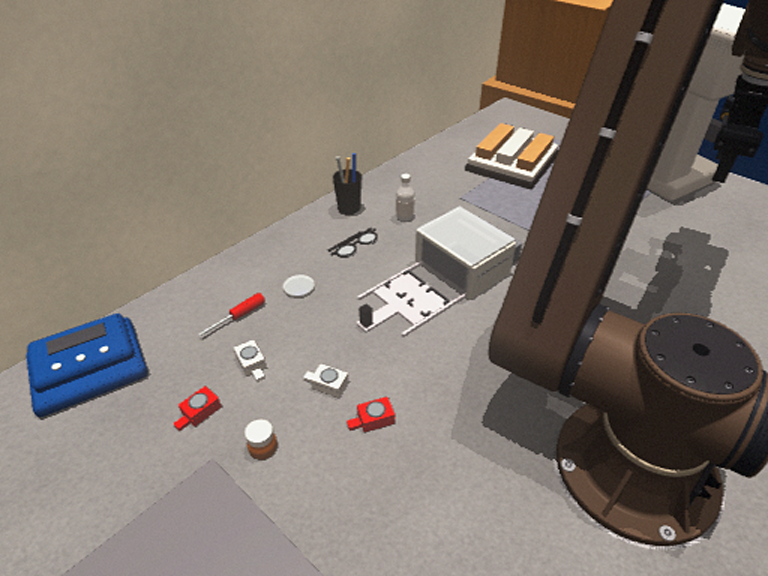

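The top crop shows two white cassettes: A at full-image pixel (170,167) with its tab down-left, and B at (189,210) with its tab up. There are two red look-alikes at (191,243) and (133,175), and the jar is at (141,216). The tray is at about (263,193) with its handle on the left (world +y), and the cabinet is to the right of it. Next I'll move over the cassettes for a closer wrist view.

```bash
cat >> h.py <<'E'
def want(x,y,z,yaw,T=None):
    T=toolT() if T is None else T
    d=T[:3,:3].T@(np.array([x,y,z])-T[:3,3])/300
    r=(R.from_matrix(T[:3,:3]).inv()*R.from_euler('xyz',[np.pi,0,np.radians(yaw)])).as_rotvec()/(np.pi/2)
    print('row',[*d.round(3),*r.round(3)],'mm',np.linalg.norm(d)*300//1)
E
python3 - <<'E'
from h import *
c=cam('wrist');print(c['mount'].round(2).tolist(),c['mtx'].round().tolist())
t=cam('top')
for p in ((170,167),(189,210),(191,243),(133,175)):print(ray(t,p,28)[0].round())
want(420,-480,330,-75.3)
E
```

```text
[[1.0, -0.0, -0.0, 0.33], [-0.0, -0.97, -0.24, -65.94], [-0.0, 0.24, -0.97, -161.85], [0.0, 0.0, 0.0, 1.0]] [[284.0, 0.0, 257.0], [0.0, 284.0, 194.0], [0.0, 0.0, 1.0]]
[626. 283.  28.]
[478. 220.  28.]
[369. 214.  28.]
[602. 408.  28.]
row [np.float64(-0.18), np.float64(-0.948), np.float64(-0.358), np.float64(0.0), np.float64(-0.0), np.float64(0.0)] mm 308.0
```

>>> send_rows(
  moves=[
    [[-0.18, -0.948, -0.358, 0, 0, 0], [-0.18, -0.948, -0.358, 0, 0, 0], [-0.18, -0.948, -0.358, 0, 0, 0], [-0.18, -0.948, -0.358, 0, 0, 0], [-0.18, -0.948, -0.358, 0, 0, 0], [-0.18, -0.948, -0.358, 0, 0, 0], [-0.18, -0.948, -0.358, 0, 0, 0], [-0.18, -0.948, -0.358, 0, 0, 0], [-0.18, -0.948, -0.358, 0, 0, 0]],
  ],
)

```text
t: 2.05
eef_pos: [423.4, -478.4, 331.6]
tcp_rot: [-3.14, -0.002, -1.31]
ft_force: [-0.6, 0.9, 0.0]
opening: 0.997
```

Run:
```python
from h import *
print(env.state()['eef_pos'])
want(540,-210,320,-20)
```

```text
[ 423.38533063 -478.35128054  331.62497117]
row [np.float64(-0.764), np.float64(-0.606), np.float64(0.038), np.float64(-0.0), np.float64(-0.002), np.float64(-0.612)] mm 292.0
```

>>> send_rows(
  moves=[
    [[-0.764, -0.606, 0.038, 0, 0, -0.612], [-0.764, -0.606, 0.038, 0, 0, -0.612], [-0.764, -0.606, 0.038, 0, 0, -0.612], [-0.764, -0.606, 0.038, 0, 0, -0.612], [-0.764, -0.606, 0.038, 0, 0, -0.612], [-0.764, -0.606, 0.038, 0, 0, -0.612], [-0.764, -0.606, 0.038, 0, 0, -0.612], [-0.764, -0.606, 0.038, 0, 0, -0.612], [-0.764, -0.606, 0.038, 0, 0, -0.612]],
  ],
)

```text
t: 2.8
eef_pos: [537.8, -210.8, 318.2]
tcp_rot: [3.141, 0.001, -0.346]
ft_force: [0.3, -0.6, 0.0]
opening: 1.001
```

Run:
```python
from h import *
print(env.state()['eef_pos'],env.state()['joints'])
want(530,50,230,0)
```

```text
[ 537.8386075  -210.82598971  318.23945675] [-4.87782194e-01  3.41154750e-01  1.54268920e+00 -2.81198509e-04
  1.25835803e+00 -1.41772887e-01]
row [np.float64(-0.319), np.float64(-0.809), np.float64(0.294), np.float64(0.0), np.float64(0.0), np.float64(-0.22)] mm 275.0
```

>>> send_rows(
  moves=[
    [[-0.319, -0.809, 0.294, 0, 0, -0.22], [-0.319, -0.809, 0.294, 0, 0, -0.22], [-0.319, -0.809, 0.294, 0, 0, -0.22], [-0.319, -0.809, 0.294, 0, 0, -0.22], [-0.319, -0.809, 0.294, 0, 0, -0.22], [-0.319, -0.809, 0.294, 0, 0, -0.22], [-0.319, -0.809, 0.294, 0, 0, -0.22], [-0.319, -0.809, 0.294, 0, 0, -0.22], [-0.319, -0.809, 0.294, 0, 0, -0.22]],
  ],
)

```text
t: 3.55
eef_pos: [531.6, 48.1, 229.9]
tcp_rot: [3.141, 0.001, -0.009]
ft_force: [-0.1, -0.5, 0.5]
opening: 0.997
```

Run:
```python
from h import *
c=cam('wrist');save(c,'w1.png',k=1.5)
for t,z in (('handle',40),('tray_middle',6),('bay_1',6),('doorway',0)):print(t,[(np.round(r['xy']).tolist(),round(r['confidence'],2),ray(c,r['xy'],z)[0,:2].round(1).tolist()) for r in env.look_for('wrist',t)])
want(550,270,210,0)
```

```text
handle [([254.0, 222.0], 0.91, [525.3, -9.7]), ([212.0, 30.0], 0.2, [481.6, 216.6])]
tray_middle [([254.0, 223.0], 0.96, [524.3, -22.7])]
bay_1 [([257.0, 226.0], 0.7, [529.0, -28.2])]
doorway [([204.0, 241.0], 0.79, [450.6, -53.1]), ([253.0, 223.0], 0.39, [523.0, -25.8])]
row [np.float64(0.053), np.float64(-0.743), np.float64(0.069), np.float64(0.0), np.float64(-0.0), np.float64(-0.006)] mm 224.0
```

View pics/w1.png

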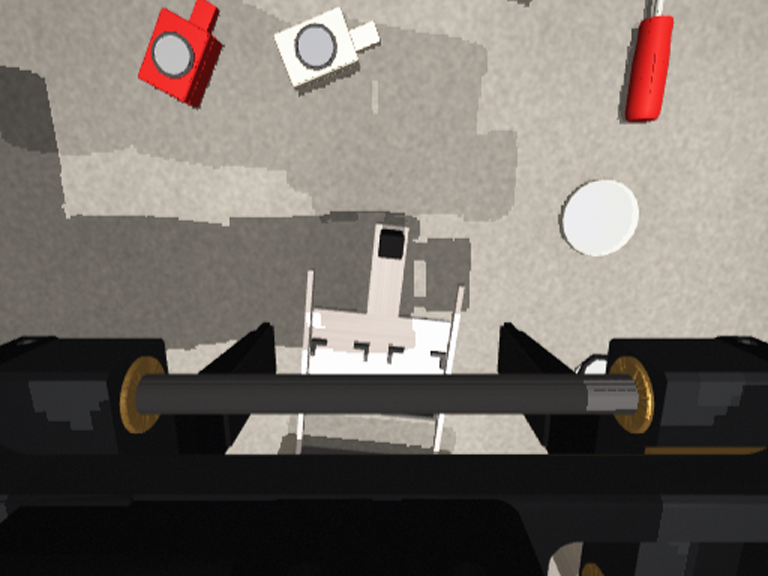

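The wrist view shows the gripper hiding the lower half. The handle top is at (391,243), the tray's rear corners are at (313,309) and (450,321), and white cassette B is at (317,48), all in 1.5x pixels.

Run:
```python
from h import *
c=cam('wrist')
h=ray(c,[391/1.5,243/1.5],50)[0];q=ray(c,np.array([[313,309],[450,321],[311,270],[300,452],[461,287],[437,452]])/1.5,6)
print(h,q[:,:2].round(1))
m=(q[0]+q[1])/2;e=q[1]-q[0];print(np.linalg.norm(e),np.degrees(np.arctan2(e[1],e[0])), np.degrees(np.arctan2(*(m-h)[1::-1])),np.linalg.norm((m-h)[:2]))
want(550,190,230,0)
```

```text
[535.4364586   69.00395766  50.        ] [[ 461.8    1.5]
 [ 591.6  -11.6]
 [ 461.9   39. ]
 [ 440.7 -151.7]
 [ 600.9   21.6]
 [ 582.  -153. ]]
130.37788967107844 -5.747449035143189 -96.73437068546464 74.54617763010988
row [np.float64(0.056), np.float64(-0.476), np.float64(0.002), np.float64(0.0), np.float64(-0.0), np.float64(-0.006)] mm 143.0
```

>>> send_rows(
  moves=[
    [[0.056, -0.476, 0, 0, 0, -0.006], [0.056, -0.476, 0, 0, 0, -0.006], [0.056, -0.476, 0, 0, 0, -0.006], [0.056, -0.476, 0, 0, 0, -0.006], [0.056, -0.476, 0, 0, 0, -0.006], [0.056, -0.476, 0, 0, 0, -0.006]],
  ],
)

```text
t: 4.35
eef_pos: [549.6, 191.5, 230.3]
tcp_rot: [3.141, 0.0, 0.003]
ft_force: [0.9, -0.5, 0.0]
opening: 0.996
```

```bash
cat >> h.py <<'E'
def casses(c):
    """white block outlines -> block centre, tab direction (deg) on world"""
    out=[]
    for r in env.outline_of('wrist','cassette_1_middle'):
        m=r['region'];px=c['image'][m].mean(0);sat=px.max()-px.min()
        print('cand',np.round(r['xy']),round(r['confidence'],2),px.round(),m.sum(),'white' if sat<60 else 'RED',ray(c,r['xy'],20)[0,:2].round(1))
    return out
E
python3 - <<'E'
from h import *
c=cam('wrist');save(c,'w2.png',crop=(0,0,512,230),k=1.56);casses(c)
for r in env.look_for('wrist','cassette_1_tab'):print(np.round(r['xy']),r['confidence'],ray(c,r['xy'],9)[0].round(1))
E
```

```text
cand [122. 153.] 0.98 [189.  76.  74.] 2037 RED [371.7 221. ]
cand [205. 152.] 0.62 [200. 195. 188.] 1571 white [480.1 221.9]
[119. 156.] 0.79 [362.1 215.4   9. ]
[209. 151.] 0.6 [483.3 222.1   9. ]
```

View pics/w2.png

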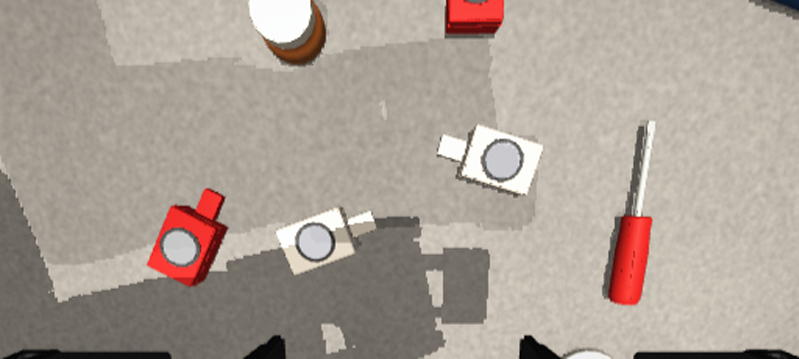

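The crop shows white A with its window at (503,160) and tab to the left, and white B with its window at (316,242) and tab to the right. The red ones, at (180,247) and (474,15), aren't meant. Both targets are clearly white.

Run:
```python
from h import *
c=cam('wrist')
for n,w,q,tab in (('A',(503,160),[(477,125),(543,145),(526,195),(461,178)],(440,146)),('B',(316,242),[(341,207),(276,229),(293,274),(355,243)],(374,215))):
    # refine: line-fit not needed; corners ordered tab-side first,last
    P=ray(c,np.array(q)/1.56,28)[:,:2];W=ray(c,np.array(w)/1.56,28)[0,:2];T=ray(c,np.array(tab)/1.56,5)[0,:2]
    d=(P[0]+P[3]-P[1]-P[2])/2
    print(n,'win',W.round(1),'cen',P.mean(0).round(1),'len',np.linalg.norm(d).round(1),'ang',np.degrees(np.arctan2(d[1],d[0])).round(1),'angtab',np.degrees(np.arctan2(*(T-W)[::-1])).round(1), np.linalg.norm(T-W).round(1))
```

```text
A win [628.2 282.1] cen [627.3 281.3] len 54.0 ang 165.2 angtab 165.2 49.4
B win [478.6 217.8] cen [478.8 220.6] len 57.2 ang 22.3 angtab 24.1 50.8
```

Run:
```python
from h import *
want(628,282,100,75.2)
```

```text
row [np.float64(0.261), np.float64(-0.307), np.float64(0.435), np.float64(0.0), np.float64(-0.0), np.float64(-0.835)] mm 177.0
```

>>> send_rows(
  moves=[
    [[0.261, -0.307, 0.3, 0, 0, -0.835], [0.261, -0.307, 0.3, 0, 0, -0.835], [0.261, -0.307, 0.3, 0, 0, -0.835], [0.261, -0.307, 0.3, 0, 0, -0.835], [0.261, -0.307, 0.3, 0, 0, -0.835], [0.261, -0.307, 0.435, 0, 0, -0.835], [0.261, -0.307, 0.435, 0, 0, -0.835], [0.261, -0.307, 0.435, 0, 0, -0.835], [0.261, -0.307, 0.435, 0, 0, -0.835], [0.261, -0.307, 0.435, 0, 0, -0.835], [0.261, -0.307, 0.435, 0, 0, -0.835], [0.261, -0.307, 0.435, 0, 0, -0.835]],
  ],
)

```text
t: 5.55
eef_pos: [628.0, 282.4, 100.0]
tcp_rot: [3.142, 0.0, 1.315]
ft_force: [0.4, -0.3, -0.6]
opening: 0.997
```

Run:
```python
from h import *
want(628,282,16,75.2)
```

```text
row [np.float64(-0.001), np.float64(0.0), np.float64(0.28), np.float64(0.0), np.float64(0.0), np.float64(0.002)] mm 84.0
```

>>> send_rows(
  moves=[
    [[0, 0, 0.1, 0, 0, 0], [0, 0, 0.2, 0, 0, 0], [0, 0, 0.26, 0, 0, 0], [0, 0, 0.28, 0, 0, 0], [0, 0, 0.28, 0, 0, 0], [0, 0, 0.28, 0, 0, 0]],
  ],
)

```text
t: 6.05
eef_pos: [628.2, 283.3, 16.7]
tcp_rot: [3.141, -0.0, 1.312]
ft_force: [1.6, 0.3, 0.0]
opening: 1.003
```

>>> send_rows(
  moves=[
    [[0, 0, 0, 0, 0, 0], [0, 0, 0, 0, 0, 0], [0, 0, 0, 0, 0, 0], [0, 0, 0, 0, 0, 0], [0, 0, 0, 0, 0, 0], [0, 0, 0, 0, 0, 0], [0, 0, 0, 0, 0, 0], [0, 0, 0, 0, 0, 0]],
  ],
  grip=1,
)

```text
t: 6.72
eef_pos: [627.6, 283.6, 15.9]
tcp_rot: [-3.142, 0.0, 1.314]
ft_force: [-0.7, -1.0, -0.4]
opening: 0.494
```

>>> send_rows(
  moves=[
    [[0, 0, -0.05, 0, 0, 0], [0, 0, -0.15, 0, 0, 0], [0, 0, -0.28, 0, 0, 0], [0, 0, -0.4, 0, 0, 0], [0, 0, -0.51, 0, 0, 0], [0, 0, -0.51, 0, 0, 0]],
  ],
)

```text
t: 7.22
eef_pos: [629.8, 284.4, 176.1]
tcp_rot: [3.133, -0.005, 1.314]
ft_force: [0.3, 0.3, 0.5]
opening: 0.414
```

Run:
```python
from h import *
want(560,80,170,0)
```

```text
row [np.float64(-0.718), np.float64(-0.052), np.float64(0.016), np.float64(0.002), np.float64(-0.006), np.float64(0.837)] mm 216.0
```

>>> send_rows(
  moves=[
    [[-0.718, -0.052, 0, 0, 0, 0.83], [-0.718, -0.052, 0, 0, 0, 0.83], [-0.718, -0.052, 0, 0, 0, 0.83], [-0.718, -0.052, 0, 0, 0, 0.83], [-0.718, -0.052, 0, 0, 0, 0.83], [-0.718, -0.052, 0, 0, 0, 0.83], [-0.718, -0.052, 0, 0, 0, 0.83], [-0.718, -0.052, 0, 0, 0, 0.83], [-0.718, -0.052, 0, 0, 0, 0.83], [-0.718, -0.052, 0, 0, 0, 0.83], [-0.718, -0.052, 0, 0, 0, 0.83], [-0.718, -0.052, 0, 0, 0, 0.83]],
  ],
)

```text
t: 8.22
eef_pos: [557.7, 79.2, 168.5]
tcp_rot: [3.142, 0.0, 0.008]
ft_force: [-0.5, -0.8, -0.2]
opening: 0.417
```

Run:
```python
from h import *
want(525,-110,180,-6.2)
```

```text
row [np.float64(-0.114), np.float64(0.63), np.float64(-0.038), np.float64(0.0), np.float64(0.0), np.float64(0.074)] mm 192.0
```

>>> send_rows(
  moves=[
    [[-0.114, 0.63, -0.04, 0, 0, 0.074], [-0.114, 0.63, -0.04, 0, 0, 0.074], [-0.114, 0.63, -0.04, 0, 0, 0.074], [-0.114, 0.63, -0.04, 0, 0, 0.074], [-0.114, 0.63, -0.04, 0, 0, 0.074], [-0.114, 0.63, -0.04, 0, 0, 0.074], [-0.114, 0.63, -0.04, 0, 0, 0.074], [-0.114, 0.63, -0.04, 0, 0, 0.074]],
  ],
)

```text
t: 8.88
eef_pos: [525.5, -109.7, 180.7]
tcp_rot: [-3.141, 0.0, -0.105]
ft_force: [0.5, -0.3, -1.2]
opening: 0.419
```

Run:
```python
from h import *
print(env.state()['eef_pos'])
c=cam('wrist');save(c,'w3.png',crop=(96,60,416,300),k=2.5)
```

```text
[ 525.48935717 -109.71793652  180.70968899]
```

View pics/w3.png

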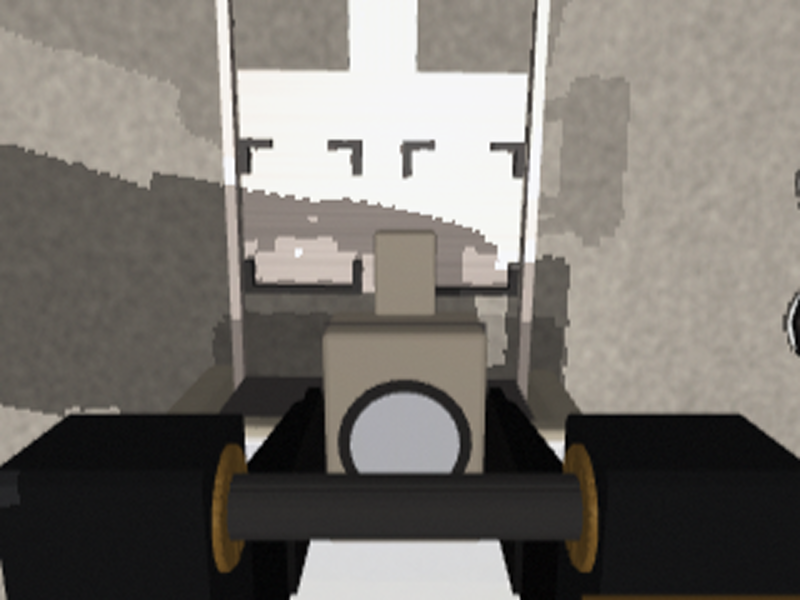

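The crop shows cassette A held squarely with its tab towards the handle. Its tab-side edge is at row 324 and the tab end is at row 232. The bay walls show at rows 140 to 290, with columns 248–362 for the left bay and 402–524 for the right bay.

Run:
```python
from h import *
c=cam('wrist');f=lambda L,z:ray(c,np.array(L)/2.5+[96,60],z)
w=f([(248,140),(362,140),(403,140),(524,140),(245,291),(362,291),(516,291)],13)
print('walls',w[:,:2].round(1).tolist())
p=f([(238,70),(528,72),(350,70),(416,70)],6);print('plate',p[:,:2].round(1).tolist())
Wl=f([(252,148),(356,148),(409,148),(518,148),(252,284),(356,284)],13);print('inner',Wl[:,:2].round(1).tolist())
T=toolT();cz=c['T'][2,3]
for z in (150,160,170,180,190,200):
    q=f([(325,324),(486,324)],z);l=np.linalg.norm(q[1]-q[0]);m=(q.mean(0)-T[:3,3])@T[:3,:3]
    t=f([(375,232),(435,232)],z-19);tm=(t.mean(0)-T[:3,3])@T[:3,:3]
    print(z,l.round(1),np.linalg.norm(t[1]-t[0]).round(1),'edge tool',m.round(1),'tabend',tm.round(1))
```

```text
walls [[463.2, -27.2], [514.0, -32.5], [532.3, -34.4], [586.2, -40.0], [451.2, -94.9], [506.0, -100.6], [578.1, -108.1]]
plate [[462.0, 3.4], [590.9, -10.8], [511.8, -1.7], [541.2, -4.8]]
inner [[464.5, -30.9], [510.9, -35.7], [534.6, -38.1], [583.3, -43.2], [455.0, -92.0], [503.6, -97.0]]
150 44.8 17.8 edge tool [ -0.2 -21.8  30.7] tabend [ -0.4 -45.4  49.7]
160 42.5 16.9 edge tool [ -0.2 -24.1  20.7] tabend [ -0.4 -46.4  39.7]
170 40.2 16.1 edge tool [ -0.3 -26.4  10.7] tabend [ -0.4 -47.3  29.7]
180 37.8 15.3 edge tool [ -0.3 -28.7   0.7] tabend [ -0.4 -48.3  19.7]
190 35.5 14.4 edge tool [ -0.3 -31.   -9.3] tabend [ -0.4 -49.3   9.7]
200 33.2 13.6 edge tool [ -0.3 -33.3 -19.3] tabend [ -0.4 -50.3  -0.3]
```

Run:
```python
from h import *
want(556.8,-70.2,62,-6.2)
```

```text
row [np.float64(0.09), np.float64(-0.139), np.float64(0.396), np.float64(-0.0), np.float64(0.0), np.float64(0.003)] mm 128.0
```

>>> send_rows(
  moves=[
    [[0.045, -0.07, 0.05, 0, 0, 0], [0.09, -0.139, 0.1, 0, 0, 0], [0.09, -0.139, 0.17, 0, 0, 0], [0.09, -0.139, 0.24, 0, 0, 0], [0.09, -0.139, 0.31, 0, 0, 0], [0.09, -0.139, 0.36, 0, 0, 0], [0.09, -0.139, 0.385, 0, 0, 0], [0.09, -0.139, 0.396, 0, 0, 0], [0.09, -0.139, 0.396, 0, 0, 0]],
  ],
)

```text
t: 9.73
eef_pos: [556.9, -70.9, 61.8]
tcp_rot: [-3.142, 0.001, -0.105]
ft_force: [0.3, -0.1, -0.5]
opening: 0.418
```

>>> send_rows(
  moves=[
    [[0, 0, 0.01, 0, 0, 0], [0, 0, 0.02, 0, 0, 0], [0, 0, 0.03, 0, 0, 0], [0, 0, 0.04, 0, 0, 0], [0, 0, 0.05, 0, 0, 0], [0, 0, 0.05, 0, 0, 0]],
  ],
)

```text
t: 10.23
eef_pos: [556.6, -71.5, 46.6]
tcp_rot: [3.142, 0.001, -0.106]
ft_force: [-0.2, 0.4, -0.2]
opening: 0.415
```

Run:
```python
from h import *
print(env.state()['eef_pos'],env.state()['ft_force'])
c=cam('side');save(c,'s1.png',crop=(230,140,350,230),k=6.6)
```

```text
[556.63099612 -71.53773496  46.62464999] [-0.17986485  0.37642855 -0.24918724]
```

View pics/s1.png

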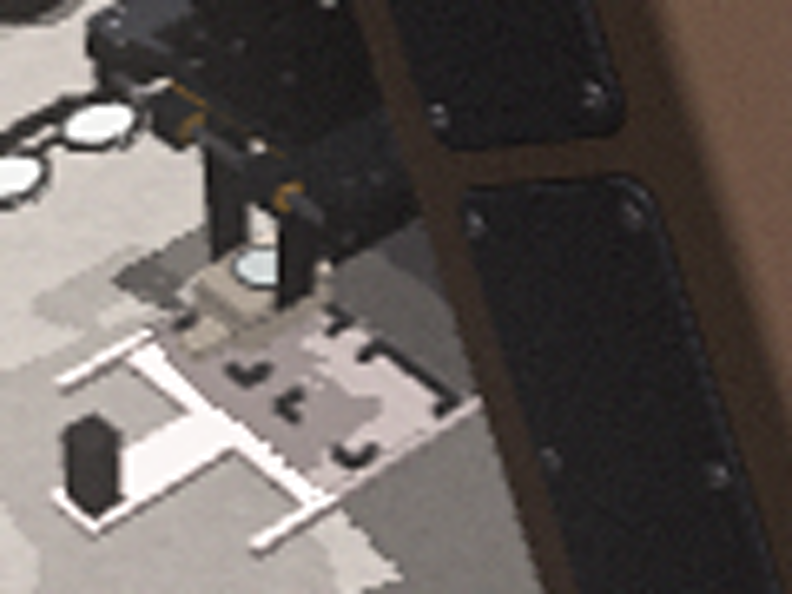

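The side crop shows cassette A above the far bay, level, with its tab towards the handle. I'll keep lowering it gently until it touches.

>>> send_rows(
  moves=[
    [[0, -0.004, 0.007, 0, 0, 0], [0, -0.004, 0.014, 0, 0, 0], [0, -0.004, 0.021, 0, 0, 0], [0, -0.004, 0.021, 0, 0, 0], [0, -0.004, 0.021, 0, 0, 0]],
  ],
)

```text
t: 10.7
eef_pos: [556.9, -70.3, 40.7]
tcp_rot: [3.142, 0.0, -0.106]
ft_force: [0.4, -0.6, -0.5]
opening: 0.415
```

>>> send_rows(
  moves=[
    [[0, 0, 0.005, 0, 0, 0], [0, 0, 0.01, 0, 0, 0], [0, 0, 0.01, 0, 0, 0]],
  ],
)

```text
t: 10.95
eef_pos: [556.9, -70.3, 37.6]
tcp_rot: [3.142, 0.0, -0.106]
ft_force: [-0.2, -0.1, 0.1]
opening: 0.418
```

>>> send_rows(
  moves=[
    [[0, 0, 0.005, 0, 0, 0], [0, 0, 0.01, 0, 0, 0], [0, 0, 0.01, 0, 0, 0]],
  ],
)

```text
t: 11.2
eef_pos: [557.1, -70.4, 35.8]
tcp_rot: [3.141, -0.001, -0.106]
ft_force: [-3.3, 0.1, 13.5]
opening: 0.411
```

Run:
```python
from h import *
c=cam('wrist');save(c,'w4.png',crop=(96,0,416,240),k=2.5);print(toolT().round(3).tolist())
```

```text
[[0.994, -0.106, 0.001, 557.16], [-0.106, -0.994, -0.0, -70.431], [0.001, 0.0, -1.0, 35.757], [0.0, 0.0, 0.0, 1.0]]
```

View pics/w4.png

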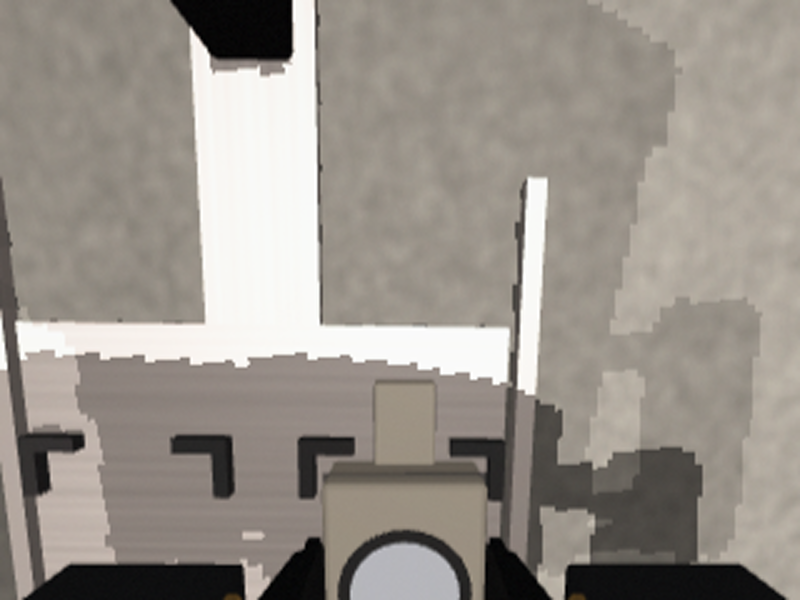

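The crop shows the cassette's tab centred in the notch (354–449, tab 375–435). The block's foot is about 3 mm inside the end wall and centred sideways, so I'll release it.

>>> send_rows(
  moves=[
    [[0, 0, -0.003, 0, 0, 0], [0, 0, -0.003, 0, 0, 0], [0, 0, -0.003, 0, 0, 0], [0, 0, -0.003, 0, 0, 0], [0, 0, -0.003, 0, 0, 0], [0, 0, -0.003, 0, 0, 0], [0, 0, -0.05, 0, 0, 0], [0, 0, -0.15, 0, 0, 0], [0, 0, -0.28, 0, 0, 0], [0, 0, -0.4, 0, 0, 0], [0, 0, -0.5, 0, 0, 0], [0, 0, -0.5, 0, 0, 0]],
  ],
  grip=-0.3,
)

```text
t: 12.25
eef_pos: [558.9, -70.7, 190.5]
tcp_rot: [3.14, -0.009, -0.106]
ft_force: [-0.9, 0.1, 0.5]
opening: 0.649
```

Run:
```python
from h import *
want(525,170,120,-40)
```

```text
row [np.float64(-0.199), np.float64(-0.786), np.float64(0.232), np.float64(-0.001), np.float64(-0.006), np.float64(0.377)] mm 253.0
```

>>> send_rows(
  moves=[
    [[-0.199, -0.786, 0.2, 0, -0.006, 0.377], [-0.199, -0.786, 0.2, 0, -0.006, 0.377], [-0.199, -0.786, 0.2, 0, -0.006, 0.377], [-0.199, -0.786, 0.2, 0, -0.006, 0.377], [-0.199, -0.786, 0.23, 0, -0.006, 0.377], [-0.199, -0.786, 0.23, 0, -0.006, 0.377], [-0.199, -0.786, 0.23, 0, -0.006, 0.377], [-0.199, -0.786, 0.23, 0, -0.006, 0.377], [-0.199, -0.786, 0.23, 0, -0.006, 0.377]],
  ],
)

```text
t: 13.0
eef_pos: [522.2, 170.9, 115.2]
tcp_rot: [3.138, 0.009, -0.696]
ft_force: [0.1, 0.1, -1.1]
opening: 0.654
```

Run:
```python
from h import *
want(478.7,219,70,-67.5)
```

```text
row [np.float64(-0.213), np.float64(-0.031), np.float64(0.153), np.float64(0.004), np.float64(0.005), np.float64(0.307)] mm 79.0
```

>>> send_rows(
  moves=[
    [[-0.213, -0.031, 0.153, 0.004, 0.005, 0.307], [-0.213, -0.031, 0.153, 0.004, 0.005, 0.307], [-0.213, -0.031, 0.153, 0.004, 0.005, 0.307], [-0.213, -0.031, 0.153, 0.004, 0.005, 0.307], [-0.213, -0.031, 0.153, 0.004, 0.005, 0.307], [-0.213, -0.031, 0.153, 0.004, 0.005, 0.307]],
  ],
)

```text
t: 13.5
eef_pos: [479.9, 217.8, 70.8]
tcp_rot: [-3.14, 0.0, -1.178]
ft_force: [0.2, -0.4, -0.7]
opening: 0.651
```

Run:
```python
from h import *
want(478.7,219,16,-67.5)
```

```text
row [np.float64(-0.005), np.float64(0.003), np.float64(0.183), np.float64(-0.001), np.float64(0.0), np.float64(-0.0)] mm 54.0
```

>>> send_rows(
  moves=[
    [[-0.004, 0.003, 0.07, 0, 0, 0], [-0.004, 0.003, 0.13, 0, 0, 0], [-0.004, 0.003, 0.17, 0, 0, 0], [-0.004, 0.003, 0.183, 0, 0, 0], [-0.004, 0.003, 0.183, 0, 0, 0]],
  ],
)

```text
t: 13.92
eef_pos: [478.2, 218.9, 15.1]
tcp_rot: [-3.141, 0.001, -1.179]
ft_force: [0.7, -0.5, -0.1]
opening: 0.651
```

>>> send_rows(
  moves=[
    [[0, 0, 0, 0, 0, 0], [0, 0, 0, 0, 0, 0], [0, 0, 0, 0, 0, 0], [0, 0, 0, 0, 0, 0], [0, 0, 0, 0, 0, 0], [0, 0, 0, 0, 0, 0], [0, 0, 0, 0, 0, 0], [0, 0, 0, 0, 0, 0], [0, 0, 0, 0, 0, 0]],
  ],
  grip=1,
)

```text
t: 14.67
eef_pos: [478.3, 219.7, 16.2]
tcp_rot: [-3.139, 0.0, -1.18]
ft_force: [-0.4, -1.4, 7.3]
opening: 0.422
```

>>> send_rows(
  moves=[
    [[0, 0, -0.04, 0, 0, 0], [0, 0, -0.13, 0, 0, 0], [0, 0, -0.26, 0, 0, 0], [0, 0, -0.39, 0, 0, 0], [0, 0, -0.5, 0, 0, 0], [0, 0, -0.5, 0, 0, 0]],
  ],
)

```text
t: 15.17
eef_pos: [479.8, 220.3, 171.5]
tcp_rot: [-3.131, -0.0, -1.18]
ft_force: [0.4, 0.2, -0.9]
opening: 0.422
```

Run:
```python
from h import *
want(520,-40,190,-6.2)
```

```text
row [np.float64(0.853), np.float64(0.206), np.float64(-0.064), np.float64(-0.006), np.float64(-0.004), np.float64(-0.682)] mm 264.0
```

>>> send_rows(
  moves=[
    [[0.853, 0.206, -0.064, -0.006, -0.004, -0.682], [0.853, 0.206, -0.064, -0.006, -0.004, -0.682], [0.853, 0.206, -0.064, -0.006, -0.004, -0.682], [0.853, 0.206, -0.064, -0.006, -0.004, -0.682], [0.853, 0.206, -0.064, -0.006, -0.004, -0.682], [0.853, 0.206, -0.064, -0.006, -0.004, -0.682], [0.853, 0.206, -0.064, -0.006, -0.004, -0.682], [0.853, 0.206, -0.064, -0.006, -0.004, -0.682], [0.853, 0.206, -0.064, -0.006, -0.004, -0.682], [0.853, 0.206, -0.064, -0.006, -0.004, -0.682]],
  ],
)

```text
t: 16.0
eef_pos: [517.8, -41.6, 184.1]
tcp_rot: [3.138, 0.009, -0.104]
ft_force: [-0.1, 0.0, -1.7]
opening: 0.422
```

Run:
```python
from h import *
want(500,-110,180,-6.2)
```

```text
row [np.float64(-0.035), np.float64(0.233), np.float64(0.015), np.float64(0.002), np.float64(0.006), np.float64(0.003)] mm 70.0
```

>>> send_rows(
  moves=[
    [[-0.035, 0.12, 0.015, 0.002, 0.006, 0], [-0.035, 0.233, 0.015, 0.002, 0.006, 0], [-0.035, 0.233, 0.015, 0.002, 0.006, 0], [-0.035, 0.233, 0.015, 0.002, 0.006, 0], [-0.035, 0.233, 0.015, 0.002, 0.006, 0]],
  ],
)

```text
t: 16.42
eef_pos: [499.8, -108.8, 180.1]
tcp_rot: [3.141, -0.0, -0.11]
ft_force: [-0.2, 0.2, -1.2]
opening: 0.422
```

Run:
```python
from h import *
print(env.state()['eef_pos'])
c=cam('wrist');save(c,'w5.png',crop=(96,60,416,300),k=2.5);np.savez('w5.npz',T=c['T'],mtx=c['mtx'],W=toolT())
```

```text
[ 499.77593203 -108.78683288  180.12859248]
```

View pics/w5.png

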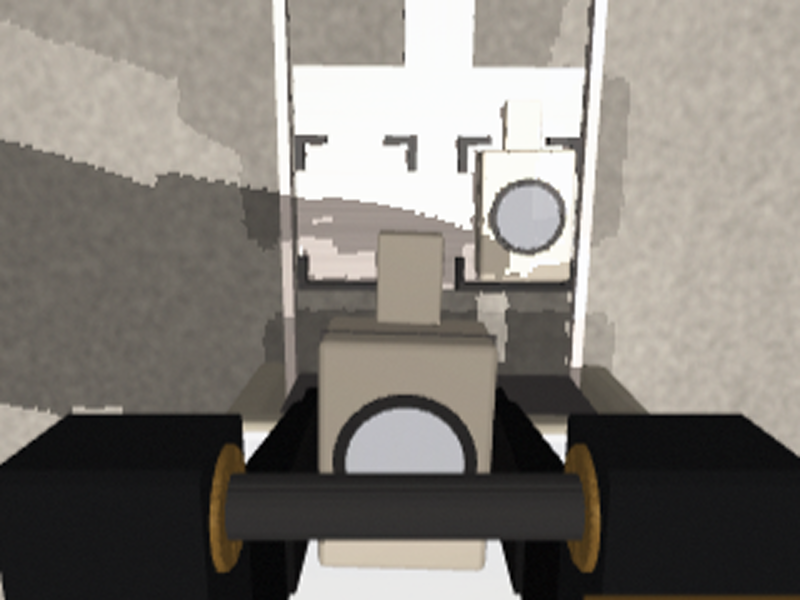

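The crop shows A lying flat in the right bay, with its tab in the notch. B is held with its tab towards the handle, tab edge at row 336 and far edge at about row 568. The left bay is empty.

Run:
```python
from h import *
d=np.load('w5.npz');c=dict(T=d['T'],mtx=d['mtx']);T=d['W'];f=lambda L,z:ray(c,np.array(L)/2.5+[96,60],z)
print('wall inner',f([(305,145),(411,145),(304,280),(455,280)],13)[:,:2].round(1).tolist())
print('plate',f([(291,66),(586,67)],6)[:,:2].round(1).tolist())
for z in (185,190,195):
    q=(f([(320,336),(498,336),(486,570),(318,566)],z)-T[:3,3])@T[:3,:3]
    t=(f([(378,232),(443,232)],z-19)-T[:3,3])@T[:3,:3]
    print(z,np.linalg.norm(q[1]-q[0]).round(1),np.linalg.norm(q[2]-q[1]).round(1),q.mean(0).round(1),'tab',t.mean(0).round(1))
ux=np.array([-.108,-.994]);
A=f([(481,151),(575,151),(570,282),(478,280)],34)[:,:2];print('A',A.mean(0),A.round(1).tolist())
```

```text
wall inner [[463.1, -31.4], [510.3, -36.6], [454.0, -91.9], [524.3, -99.6]]
plate [[460.8, 3.2], [591.5, -11.5]]
185 40.5 59.8 [-0.3  2.7 -4.8] tab [  0.9 -48.7  14.2]
190 39.3 57.9 [-0.3  0.5 -9.8] tab [  0.9 -49.1   9.2]
195 38.0 56.0 [ -0.3  -1.7 -14.8] tab [  0.9 -49.6   4.2]
A [555.90653021 -72.22661988] [[539.0, -42.6], [578.2, -46.9], [573.2, -102.3], [533.2, -97.1]]
```

Run:
```python
from h import *
want(483,-63.2,36,-6.2)
```

```text
row [np.float64(-0.073), np.float64(-0.144), np.float64(0.481), np.float64(0.0), np.float64(-0.0), np.float64(-0.0)] mm 152.0
```

>>> send_rows(
  moves=[
    [[-0.04, -0.07, 0.05, 0, 0, 0], [-0.073, -0.144, 0.12, 0, 0, 0], [-0.073, -0.144, 0.22, 0, 0, 0], [-0.073, -0.144, 0.32, 0, 0, 0], [-0.073, -0.144, 0.4, 0, 0, 0], [-0.073, -0.144, 0.45, 0, 0, 0], [-0.073, -0.144, 0.47, 0, 0, 0], [-0.073, -0.144, 0.481, 0, 0, 0], [-0.073, -0.144, 0.481, 0, 0, 0], [-0.073, -0.144, 0.481, 0, 0, 0]],
  ],
)

```text
t: 17.3
eef_pos: [483.4, -63.6, 36.8]
tcp_rot: [3.141, -0.002, -0.109]
ft_force: [0.2, 0.3, -1.1]
opening: 0.419
```

Run:
```python
from h import *
want(483,-63.2,28,-6.2)
```

```text
row [np.float64(-0.001), np.float64(-0.001), np.float64(0.029), np.float64(0.0), np.float64(-0.001), np.float64(-0.0)] mm 8.0
```

>>> send_rows(
  moves=[
    [[0, 0, 0.01, 0, 0, 0], [0, 0, 0.02, 0, 0, 0], [0, 0, 0.029, 0, 0, 0], [0, 0, 0.029, 0, 0, 0]],
  ],
)

```text
t: 17.63
eef_pos: [482.9, -63.8, 27.1]
tcp_rot: [3.141, -0.001, -0.109]
ft_force: [-0.2, -0.3, 0.1]
opening: 0.417
```

>>> send_rows(
  moves=[
    [[0, 0, 0.005, 0, 0, 0], [0, 0, 0.01, 0, 0, 0], [0, 0, 0.01, 0, 0, 0]],
  ],
)

```text
t: 17.88
eef_pos: [482.9, -63.8, 24.1]
tcp_rot: [3.141, -0.0, -0.109]
ft_force: [-0.8, 0.4, -1.1]
opening: 0.418
```

>>> send_rows(
  moves=[
    [[0, 0, 0.004, 0, 0, 0], [0, 0, 0.008, 0, 0, 0], [0, 0, 0.008, 0, 0, 0]],
  ],
)

```text
t: 18.13
eef_pos: [483.1, -63.8, 22.2]
tcp_rot: [3.141, -0.001, -0.109]
ft_force: [-1.0, -0.0, 4.1]
opening: 0.423
```

>>> send_rows(
  moves=[
    [[0, 0, 0, 0, 0, 0], [0, 0, 0, 0, 0, 0], [0, 0, 0, 0, 0, 0], [0, 0, 0, 0, 0, 0], [0, 0, 0, 0, 0, 0], [0, 0, -0.04, 0, 0, 0], [0, 0, -0.12, 0, 0, 0], [0, 0, -0.24, 0, 0, 0], [0, 0, -0.37, 0, 0, 0], [0, 0, -0.48, 0, 0, 0], [0, 0, -0.48, 0, 0, 0]],
  ],
  grip=-0.2,
)

```text
t: 19.05
eef_pos: [484.8, -64.2, 171.5]
tcp_rot: [3.14, -0.009, -0.109]
ft_force: [-0.1, -0.4, 1.1]
opening: 0.602
```

Run:
```python
from h import *
want(515,-150,190,-6.2)
```

```text
row [np.float64(0.132), np.float64(0.274), np.float64(-0.06), np.float64(0.001), np.float64(-0.006), np.float64(-0.001)] mm 92.0
```

>>> send_rows(
  moves=[
    [[0.132, 0.274, -0.06, 0, -0.006, 0], [0.132, 0.274, -0.06, 0, -0.006, 0], [0.132, 0.274, -0.06, 0, -0.006, 0], [0.132, 0.274, -0.06, 0, -0.006, 0], [0.132, 0.274, -0.06, 0, -0.006, 0]],
  ],
  grip=1,
)

```text
t: 19.47
eef_pos: [512.6, -149.6, 183.3]
tcp_rot: [-3.142, 0.01, -0.11]
ft_force: [0.0, -0.1, -0.8]
opening: 0.305
```

Run:
```python
from h import *
print(env.state()['eef_pos'])
c=cam('wrist');save(c,'w6.png',crop=(96,30,416,270),k=2.5);np.savez('w6.npz',T=c['T'],mtx=c['mtx'],W=toolT())
```

```text
[ 512.63839737 -149.58932954  183.30910764]
```

View pics/w6.png

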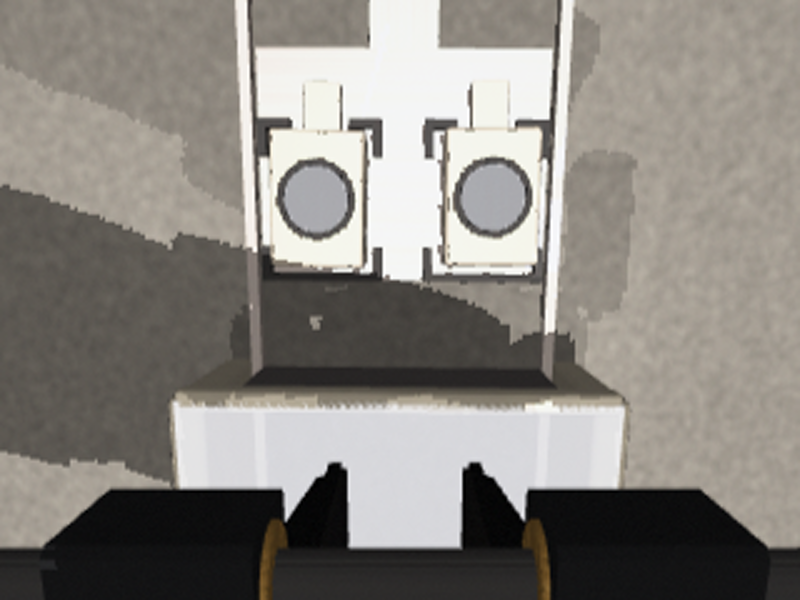

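Both cassettes lie flat in their bays, tabs in the notches towards the handle, with tops at (320,197) and (492,197). The tray is still outside. Next is the push from behind the handle.

Run:
```python
from h import *
d=np.load('w6.npz');c=dict(T=d['T'],mtx=d['mtx']);f=lambda L,z:ray(c,np.array(L)/2.5+[96,30],z)
print('roof',f([(172,400),(625,403)],96)[:,:2].round(1).tolist(),'plate',f([(255,47),(555,48)],6)[:,:2].round(1).tolist())
ux=np.array([-.108,-.994]);rm=f([(255,47),(555,48)],6)[:,:2].mean(0);m=rm+50*ux;h=m-122*ux
r=f([(172,400),(625,403)],96)[:,:2].mean(0);print('rm',rm,'mid',m,'handle',h,'door-mid along',(r-m)@ux,'lat',(r-m)@[.994,-.108])
want(539,113,150,-6.2)
```

```text
roof [[428.8, -131.8], [591.0, -150.4]] plate [[461.5, 3.3], [591.7, -11.8]]
rm [526.59377662  -4.2512596 ] mid [521.19377662 -53.9512596 ] handle [534.36977662  67.3167404 ] door-mid along 87.88211972315207 lat -1.8202714487403904
row [np.float64(-0.006), np.float64(-0.877), np.float64(0.111), np.float64(-0.0), np.float64(0.007), np.float64(-0.001)] mm 265.0
```

>>> send_rows(
  moves=[
    [[-0.006, -0.877, 0.05, 0, 0.007, 0], [-0.006, -0.877, 0.05, 0, 0.007, 0], [-0.006, -0.877, 0.05, 0, 0.007, 0], [-0.006, -0.877, 0.05, 0, 0.007, 0], [-0.006, -0.877, 0.05, 0, 0.007, 0], [-0.006, -0.877, 0.111, 0, 0.007, 0], [-0.006, -0.877, 0.111, 0, 0.007, 0], [-0.006, -0.877, 0.111, 0, 0.007, 0], [-0.006, -0.877, 0.111, 0, 0.007, 0]],
  ],
  grip=1,
)

```text
t: 20.27
eef_pos: [538.6, 113.6, 150.0]
tcp_rot: [3.141, -0.0, -0.106]
ft_force: [0.3, -0.8, 0.8]
opening: 0.009
```

Run:
```python
from h import *
want(539.2,112.5,25,-6.2)
```

```text
row [np.float64(0.002), np.float64(0.003), np.float64(0.417), np.float64(0.001), np.float64(-0.0), np.float64(0.002)] mm 125.0
```

>>> send_rows(
  moves=[
    [[0.002, 0.003, 0.1, 0, 0, 0.002], [0.002, 0.003, 0.2, 0, 0, 0.002], [0.002, 0.003, 0.3, 0, 0, 0.002], [0.002, 0.003, 0.37, 0, 0, 0.002], [0.002, 0.003, 0.405, 0, 0, 0.002], [0.002, 0.003, 0.417, 0, 0, 0.002], [0.002, 0.003, 0.417, 0, 0, 0.002]],
  ],
)

```text
t: 20.85
eef_pos: [540.6, 110.4, 25.6]
tcp_rot: [3.141, -0.002, -0.113]
ft_force: [-0.1, -0.5, 0.4]
opening: 0.005
```

>>> send_rows(
  moves=[
    [[0, 0.02, 0, 0, 0, 0], [0, 0.04, 0, 0, 0, 0], [0, 0.06, 0, 0, 0, 0], [0, 0.08, 0, 0, 0, 0], [0, 0.1, 0, 0, 0, 0], [0, 0.12, 0, 0, 0, 0], [0, 0.14, 0, 0, 0, 0], [0, 0.16, 0, 0, 0, 0], [0, 0.18, 0, 0, 0, 0], [0, 0.2, 0, 0, 0, 0], [0, 0.22, 0, 0, 0, 0], [0, 0.24, 0, 0, 0, 0]],
  ],
)

```text
t: 21.85
eef_pos: [532.5, 38.9, 25.5]
tcp_rot: [3.141, -0.002, -0.112]
ft_force: [0.5, 3.9, 2.5]
opening: 0.006
```

>>> send_rows(
  moves=[
    [[0, 0.02, 0, 0, 0, 0], [0, 0.04, 0, 0, 0, 0], [0, 0.06, 0, 0, 0, 0], [0, 0.08, 0, 0, 0, 0], [0, 0.1, 0, 0, 0, 0], [0, 0.12, 0, 0, 0, 0], [0, 0.14, 0, 0, 0, 0], [0, 0.16, 0, 0, 0, 0], [0, 0.18, 0, 0, 0, 0], [0, 0.2, 0, 0, 0, 0], [0, 0.22, 0, 0, 0, 0], [0, 0.24, 0, 0, 0, 0]],
  ],
)

```text
t: 22.85
eef_pos: [524.3, -32.7, 25.5]
tcp_rot: [3.141, -0.002, -0.112]
ft_force: [-0.4, 3.5, 0.9]
opening: 0.003
```

Run:
```python
from h import *
p=toolT()[:2,3];print(p,'along from door',(p-[509.9,-141.1])@np.array([-.108,-.994]),'lat',(p-[534.4,67.3])@np.array([.994,-.108]))
c=cam('side');save(c,'s2.png',crop=(230,140,350,230),k=6.6)
```

```text
[524.3288139 -32.7379892] along from door -109.27015063527762 lat 0.7933438547247011
```

View pics/s2.png

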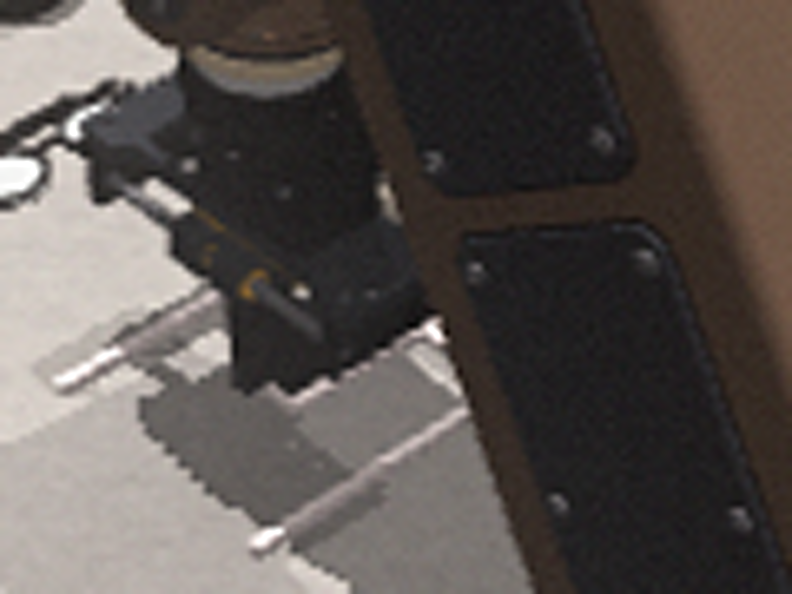

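The gripper is behind the handle and the tray is sliding with about 3.5 N of force. I have about 37 mm left to push.

>>> send_rows(
  moves=[
    [[0, 0.015, 0, 0, 0, 0], [0, 0.03, 0, 0, 0, 0], [0, 0.045, 0, 0, 0, 0], [0, 0.06, 0, 0, 0, 0], [0, 0.075, 0, 0, 0, 0], [0, 0.085, 0, 0, 0, 0], [0, 0.095, 0, 0, 0, 0], [0, 0.1, 0, 0, 0, 0]],
  ],
)

```text
t: 23.57
eef_pos: [521.0, -62.4, 25.5]
tcp_rot: [3.141, -0.002, -0.113]
ft_force: [0.2, 2.0, -1.0]
opening: 0.005
```

>>> send_rows(
  moves=[
    [[0, 0.006, 0, 0, 0, 0], [0, 0.012, 0, 0, 0, 0], [0, 0.012, 0, 0, 0, 0]],
  ],
)

```text
t: 23.82
eef_pos: [520.7, -65.9, 25.6]
tcp_rot: [3.141, -0.002, -0.112]
ft_force: [-0.1, -0.7, -0.2]
opening: 0.006
```

>>> send_rows(
  moves=[
    [[0, 0.005, 0, 0, 0, 0], [0, 0.01, 0, 0, 0, 0], [0, 0.01, 0, 0, 0, 0]],
  ],
)

```text
t: 24.07
eef_pos: [521.1, -68.0, 25.8]
tcp_rot: [-3.141, -0.004, -0.113]
ft_force: [4.3, 9.2, -1.1]
opening: 0.007
```

>>> send_rows(
  moves=[
    [[0, 0.003, 0, 0, 0, 0], [0, 0.006, 0, 0, 0, 0], [0, 0.006, 0, 0, 0, 0]],
  ],
)

```text
t: 24.32
eef_pos: [521.3, -68.3, 26.0]
tcp_rot: [-3.14, -0.004, -0.113]
ft_force: [8.0, 25.6, 2.7]
opening: 0.004
```

>>> send_rows(
  moves=[
    [[0, -0.01, 0, 0, 0, 0], [0, -0.03, 0, 0, 0, 0], [0, -0.08, 0, 0, 0, 0], [0, -0.15, -0.05, 0, 0, 0], [0, -0.2, -0.15, 0, 0, 0], [0, -0.2, -0.28, 0, 0, 0], [0, -0.2, -0.4, 0, 0, 0], [0, -0.2, -0.5, 0, 0, 0], [0, -0.1, -0.55, 0, 0, 0], [0, 0, -0.55, 0, 0, 0], [0, 0, -0.55, 0, 0, 0]],
  ],
)

```text
t: 25.23
eef_pos: [519.9, -73.4, 191.9]
tcp_rot: [3.14, -0.005, -0.114]
ft_force: [0.4, -0.1, -1.4]
opening: 0.005
```

Run:
```python
from h import *
want(515,-230,230,-6.2)
```

```text
row [np.float64(0.044), np.float64(0.521), np.float64(-0.126), np.float64(0.001), np.float64(-0.003), np.float64(-0.004)] mm 161.0
```

The tray met a hard stop at 25.6 N. I'll move over the cabinet to see the tray through its clear roof.

>>> send_rows(
  moves=[
    [[0.044, 0.521, -0.126, 0, 0, 0], [0.044, 0.521, -0.126, 0, 0, 0], [0.044, 0.521, -0.126, 0, 0, 0], [0.044, 0.521, -0.126, 0, 0, 0], [0.044, 0.521, -0.126, 0, 0, 0], [0.044, 0.521, -0.126, 0, 0, 0], [0.044, 0.521, -0.126, 0, 0, 0]],
  ],
)

```text
t: 25.82
eef_pos: [515.0, -226.4, 228.0]
tcp_rot: [-3.142, -0.001, -0.113]
ft_force: [-0.2, 0.9, 0.2]
opening: 0.001
```

Run:
```python
from h import *
c=cam('wrist');save(c,'w7.png',crop=(96,0,416,240),k=2.5);np.savez('w7.npz',T=c['T'],mtx=c['mtx'],W=toolT());print(env.state()['eef_pos'])
h=ray(c,env.look_for('wrist','handle')[0]['xy'],40)[0];print(h)
```

```text
[ 515.10151894 -225.90877257  228.02709354]
[ 514.20423014 -109.64926126   40.        ]
```

View pics/w7.png

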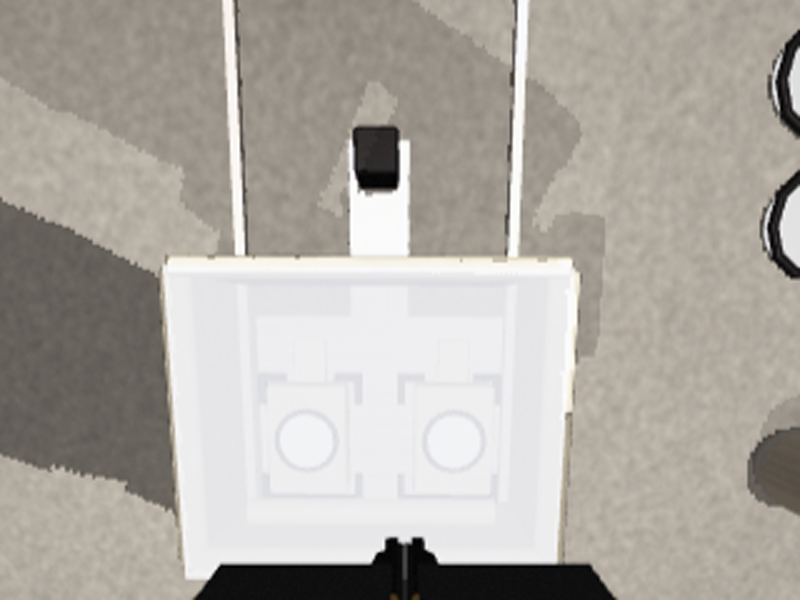

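Through the roof, both cassettes still sit in their bays, at (305,440) and (455,440), and the handle top is at (376,142) outside. Next I'll check the distance home and the flap.

Run:
```python
from h import *
d=np.load('w7.npz');c=dict(T=d['T'],mtx=d['mtx']);f=lambda L,z:ray(c,np.array(L)/2.5+[96,0],z)[:,:2]
h=f([(376,142)],50)[0];r=f([(165,262),(575,263)],96);ux=np.array([-.11,-.994])
pr=f([(257,318),(503,318)],6);print('handle',h,'roof',r.round(1).tolist(),'handle->door',(r.mean(0)-h)@ux,'plate rear',pr.round(1).tolist(),'mid past old door',(h+122*ux-[509.9,-141.1])@ux,(pr.mean(0)+50*ux-[509.9,-141.1])@ux)
c=cam('side');save(c,'s3.png',crop=(250,120,370,210),k=6.6)
for n in('side','wrist'):print([(r['xy'],r['confidence']) for r in env.look_for(n,'flap')])
```

```text
handle [517.8482846  -87.60797751] roof [[430.1, -131.5], [591.3, -150.0]] handle->door 53.641277235614744 plate rear [[444.8, -155.8], [573.5, -170.3]] mid past old door 67.97121034090614 71.87133032793473
[([296.5, 174.9], 0.66), ([172.8, 292.0], 0.16)]
[]
```

View pics/s3.png

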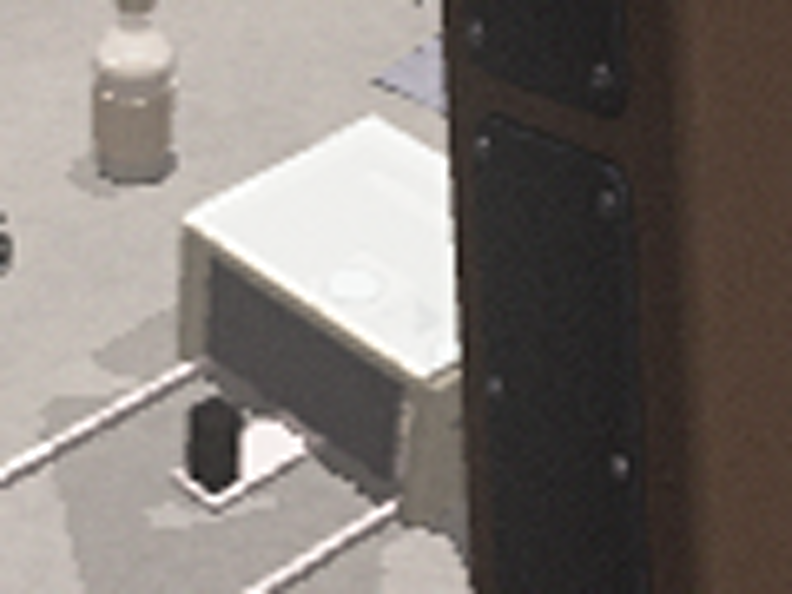

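The side crop shows the grey flap hanging shut across the doorway at (300,370), with the handle outside. By two measurements the tray's middle is 68 to 72 mm past the doorway, against a 70 mm stop. The arm touches nothing, so I'll hand in.

```bash
python3 -c "
from cell import env
print(env.state()['t'],env.state()['ft_force'],env.job_done())"
```

```text
the job is handed in; nothing more can be done
26.0667 [0.62565435 0.98442256 0.59736622] None
```

The job is handed in at about 26 s. Both white cassettes lie in the tray's two bays with their tabs towards the handle, and the loaded tray is home in the cabinet with the flap shut. No verdict is reported.

**Last checks:**
- **Cassettes:** after placing, the wrist picture showed both flat in their bays. After the push, the view through the clear roof still showed them there.
- **Tray:** it met a hard stop, with wrist force up to 25.6 N. Two measurements put its middle 68 mm and 72 mm past the doorway, against a stop at 70 mm.
- **Flap:** it hangs shut across the doorway in the side picture, with the handle outside.
- **Arm:** it was clear of everything at the end.

**What disagreed or was not checked:**
- **First grasp:** I began lifting before the fingers had fully closed, so the first cassette was held about 14 mm too near its top. A picture-based height put it lower still, about 8 mm off what the contact showed. I lowered it by feel, and it ended up flat.
- **Flap detection:** the network did not find the flap in the last wrist picture, so the shut flap rests on the side picture alone.
- **Bystanders:** I did not measure them again at the end. I felt no unexpected contact, and the red look-alikes were left alone.

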